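# Set the blank speed selector of a tube mixer by counting clicks, then start it

### The job

Set the tube roller mixer to its fourth speed and start it: turn the blank black knob gently anticlockwise (seen from above) until it rests on its end stop, without forcing the stop, then turn it clockwise exactly four clicks and leave it there. Only then press the round green start button fully down and let it come back up; leave the vials and the timer beside the mixer where they stand.

Things in the scene. Friction and masses are not known exactly. Their poses are not given: they have to be found in the camera images.
- mixer: Tube roller mixer: grey box, white flat deck, fixed on the worktop, 150 (x) x 240 (y) x 65 mm high to the deck. Origin: centre of its underside; x to its back, y left, z up. At the deck's back (x 41 to 74 mm) two rollers carry purple-capped tubes lying along y, up to 30 mm above the deck. Knob axis at x -5, y 45 mm; start button at x -5, y -70 mm.
- knob_axis (a point): Point on the vertical axis of the selector knob, 24 mm above the deck: grip height (fingertips clear the deck by 5 mm). It belongs to the mixer and does not turn with the knob. Knob: black, fluted, round, no pointer; barrel 34 mm across, skirt 42 mm up to 8 mm above the deck, top 36 mm above it; free for 28 mm round the barrel. Anticlockwise from above leads to the end stop.
- knob_top (a point): Centre of the knob's silver top disc, 36 mm above the deck. The clicks: the end stop is position 0, clicks from it count the position; it starts at position 1 to 5 of 7. Clicks are UNEVENLY spaced, 17 to 30 degrees from one to the next, so angles do not tell the position; position 4 lies within 90 degrees of the stop. The knob stays where it is left, so it may be regrasped.
- knob_foot (a point): Centre of the knob's foot on the deck. Its feel: leaving a position the resisting torque climbs within some degrees to 0.2 to 0.3 N m, falls to nothing half way, then the knob drives itself on with up to 0.35 N m into the next position (torque nothing). At the hard end stop the resisting torque climbs past 0.4 N m; over 0.65 N m there forces it (a fault).
- start_top (a point): Centre of the top of the green round start button, 26 mm across, in a grey collar on the deck; its z axis points up. A spring button: travel 5 mm down, 5 N fully down.
- start (a joint): Travel of the start button in m: 0 released, 0.005 fully pressed; it counts as pressed from 0.0035.
- vial_blue: Bystander: clear vial with a blue band, 23 mm across, 54 mm tall, standing loose to the left of the mixer. Origin: centre of its underside.
- vial_orange: Bystander: amber vial with an orange band, 23 mm across, 54 mm tall, standing loose to the left of the mixer. Origin: centre of its underside.
- bench_timer: Bystander: white timer with small buttons, 55 x 62 x 22 mm, lying loose to the right of the mixer. Origin: centre of its underside.

How it is judged:
By the outcome, as a careful person would: the job done as asked, in the order asked, and still so for the second after the job is handed in, with the robot touching nothing.
It also fails if it takes over 72 s, if anything falls off the work surface, if the arm or the gripper's body presses on something with over 40 N, if the wrist force passes 120 N, or if a joint passes its speed limit or range.

### The arm

A 6-joint arm with a two-finger parallel gripper is mounted at the origin on a cart in front of the work surface, level with it; the furniture and walls round the work are solid. World frame = base frame: x ahead of the robot, y to its left, z up, the work surface at z = 0. Lengths are in m, angles in rad, forces in N, time in s.
With the tool pointing down it reaches from about 0.425 to 0.95 m from the base axis. Payload 3.5 kg.
Tool frame: the origin (TCP) lies between the finger pads; the fingertips stand 22 mm ahead of it and the grasp point (between the pads) lies 3 mm ahead of it (ctrl.nose_length is the z of the fingertips in the tool frame, in m); z points along the fingers, y is the line along which they close (so a half turn about z gives the same grasp; the last joint's range is limited). The gripper opens to 85 mm and grips with 20 to 120 N. Pads are 22 mm wide; open, the fingers measure 114 mm over their backs; the gripper's body (76 mm by 85 mm) begins 54 mm behind the grasp point. The pads swing forward as they close: fully open they stand 13 mm farther back than shut.
Start: joints at [-1.484, 0.286, 1.577, -0, 1.279, -0.15], TCP at [0.158, -0.656, 0.253] pointing down, gripper open.
Joint ranges: [-2.77, 2.77], [-0.9, 2.22], [0.21, 2.48], [-1.53, 4.67], [0.24, 2.81], [-2.84, 2.84]. Speed limits (rad/s): [2.79, 2.79, 3.14, 3.14, 3.14, 3.14].

### API

Orientations are given as a unit quaternion [x, y, z, w].
In Python, from plant import ctrl gives the robot as it stands. The module is installed in compiled form; this text tells all that it offers.
- The arm moves only by the tool send_rows, never from a script. Its argument "rows" is text: rows parted by semicolons, each of 7 numbers parted by spaces: the turn, a rotation vector about the tool's x, y, z in degrees, then the shift along the tool's x, y, z in mm, then the opening, from -1 (shut) to 1 (fully open). A call has 1 to 8 rows; each row is the pose to reach, as a shift and turn from the pose commanded when the call began, along the tool's axes at that moment; what a row does not reach only later rows make up. A row lasts 1/8 s, in which the tool goes at most 62.5 mm and 10.7 degrees, less where a joint would pass 70% of its speed; a pose out of reach is approached as far as the arm can. A call with a gripper value outside its range is refused whole. The fingers move at their own pace and stop on an object; "grip_force" is the grip in N (left out, the last holds). Time passes only in rows, so rows that repeat a pose let the fingers close. It gives the time, the measured TCP pose, the force, the opening and the grip force at its end, in the units of the state.
- ctrl.get_state(): the state, without advancing time (a new reading comes with each control period).
- ctrl.read_camera(name): name is "side" or "top"; returns a dict with "color" (480x640x3 uint8, red, green, blue), "fx", "fy", "cx", "cy" (pixels), "extrinsics" (4x4, takes a point from world to camera coordinates). Camera axes: x right, y down, z forward; pixel columns grow to the right and rows downward; lengths in m; the calibration is good to about 2 mm. A picture is of the moment at which its call begins. There is no depth.
- ctrl.sign_off(): hands the job in; it is judged then, once.
Trained networks look in a picture, given as the dict that the camera call returned (one of the last four; its "shot" number tells which), for a name from the list of things; names that differ only in an ending like _2 or _b are one class to them, and where a whole thing is asked for, a point or a joint stands for the part that bears it (a point fixed in the world has none). Each returns a list of dicts, best first, with "p" (0 to 1); they miss things now and then, are a little off and sometimes report something else, mostly with a low value. They report only what shows in the picture. A call takes as long as a camera call.
- ctrl.look_for(picture, target): "position" ([x, y, z] in m, in the coordinates of the camera as it stood for that picture, good to about 4 mm: the middle of the surface that is visible of it).
The state is a dict: "time": time; "qpos": joint angles; "dq": joint speeds; "joint_efforts": joint torques, N m; "eef_pos": TCP position; "tcp_rot": TCP orientation; "contact_force": force on the tool from outside, world axes, zero at the start; "wrist_torque": the same for the moment, N m; "opening": opening from 0.0 (shut) to 1.0 (fully open); "finger_force": force on a finger pad.
Only numpy, scipy, OpenCV 4.12 (cv2) and the standard library are available. Lean on these libraries where they do the work, as an engineer would, in place of code of your own. Each camera call takes 0.05 s, during which the arm holds its last target. There are 200 camera calls.

## Working session

There is one attempt and no reset: what is moved stays moved. The work goes in short steps, Python scripts to look and compute and a tool call to move; the robot and the scene stay as the last step left them, time stands still between calls to the robot, and variables do not carry over. Pictures are saved under pics/ and viewed, at most 10 in all, crops included, and the job is handed in when it is done.

Besides the shell and the picture viewer there is one more tool, called after "Request:" by a JSON object that holds its "api" and its "payload". send_rows: Moves the arm, as the interface text tells. Its arguments: {"type":"object","properties":{"rows":{"type":"string"},"grip_force":{"type":"number"}},"required":["rows"]}

```bash
mkdir -p pics
cat > h.py <<'E'
import numpy as np, cv2
from plant import ctrl
def look(names, cams=("top","side"), save=None):
    out={}
    for c in cams:
        p=ctrl.read_camera(c)
        if save: cv2.imwrite(f"pics/{save}_{c}.png",p["color"][:,:,::-1])
        E=np.array(p["extrinsics"]); Ei=np.linalg.inv(E)
        for n in names:
            for d in ctrl.look_for(p,n)[:2]:
                q=np.array(d["position"]); w=Ei@np.r_[q,1]
                px=(p["fx"]*q[0]/q[2]+p["cx"],p["fy"]*q[1]/q[2]+p["cy"])
                print(c,n,round(d["p"],2),np.round(w[:3],4),np.round(px,0),flush=True)
                out.setdefault((c,n),(Ei[:3,3],w[:3]-Ei[:3,3]))
    for n in names:
        if ("top",n) in out and ("side",n) in out:
            (a,u),(b,v)=out["top",n],out["side",n]
            u=u/np.linalg.norm(u);v=v/np.linalg.norm(v)
            s=np.linalg.lstsq(np.c_[u,-v],b-a,rcond=None)[0]
            P,Q=a+s[0]*u,b+s[1]*v
            print("tri",n,np.round((P+Q)/2,4),"gap",np.round(np.linalg.norm(P-Q),4))
def st():
    s=ctrl.get_state()
    for k in s: print(k,np.round(s[k],4))
E
python3 - <<'E'
from h import *
st(); print(ctrl.nose_length)
look(["knob_top","start_top","knob_axis","knob_foot","mixer","vial_blue","vial_orange","bench_timer"],save="a")
E
```

```text
time 0.0
qpos [-1.484   0.2872  1.5781  0.      1.2786 -0.15  ]
dq [ 0.0011  0.0008 -0.0012  0.0009  0.0002  0.0008]
joint_efforts [-1.20000e-03 -4.05990e+01 -2.92623e+01 -3.00000e-04  5.90000e-03
  0.00000e+00]
eef_pos [ 0.1583 -0.6556  0.252 ]
tcp_rot [ 0.993   0.1181  0.     -0.0011]
contact_force [-0.8059  0.1846  0.0766]
wrist_torque [-0.0146  0.0042  0.0263]
finger_force 0.0
opening 0.9994
0.022
top knob_top 0.81 [0.4812 0.0338 0.0619] [329. 248.]
top knob_top 0.22 [ 0.4949 -0.0328  0.0866] [365. 238.]
top start_top 0.67 [ 0.4962 -0.0323  0.0863] [365. 237.]
top knob_axis 0.95 [0.4772 0.0317 0.062 ] [330. 250.]
top knob_foot 0.69 [0.4842 0.0325 0.0667] [330. 246.]
top mixer 0.81 [0.4877 0.0331 0.0627] [329. 244.]
top vial_orange 0.66 [0.4035 0.1845 0.0412] [252. 291.]
top bench_timer 0.88 [ 0.5058 -0.1442  0.0207] [420. 234.]
side knob_top 0.67 [0.4791 0.1133 0.0612] [321. 293.]
side start_top 0.59 [ 0.5031 -0.0223  0.0822] [311. 253.]
side knob_axis 0.86 [0.4808 0.1153 0.0643] [320. 292.]
side knob_foot 0.9 [0.4789 0.1131 0.0613] [321. 293.]
side mixer 0.76 [0.4804 0.1165 0.0661] [320. 291.]
side vial_blue 0.87 [0.5021 0.2206 0.0283] [304. 342.]
side vial_orange 0.74 [0.4026 0.1971 0.0286] [367. 335.]
tri knob_top [0.4826 0.0348 0.0239] gap 0.0022
tri start_top [ 0.5003 -0.0326  0.0779] gap 0.0067
tri knob_axis [0.4815 0.0327 0.025 ] gap 0.004
tri knob_foot [0.4843 0.0336 0.0237] gap 0.0058
tri mixer [0.4867 0.034  0.0275] gap 0.0072
tri vial_orange [0.4026 0.1877 0.0233] gap 0.0013
```

View pics/a_top.png

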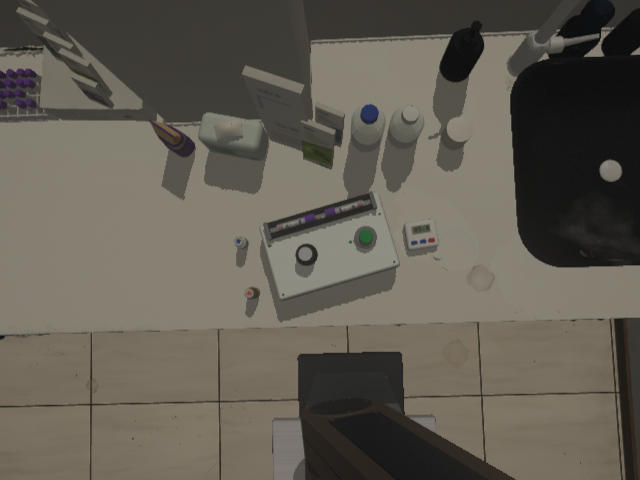

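View pics/a_side.png

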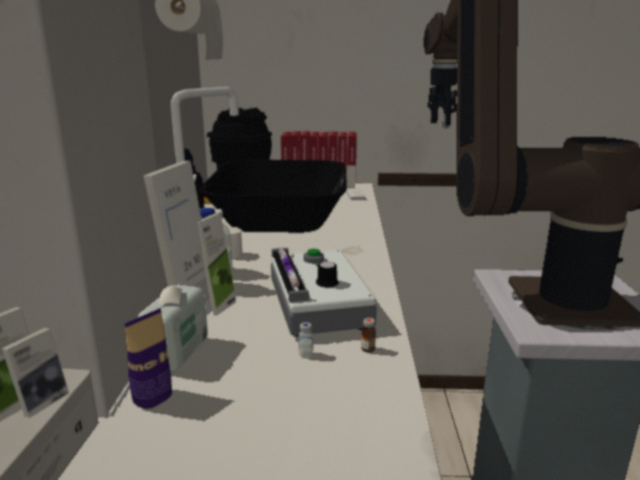

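The top view shows the knob at about (306,254), the button at (366,237), deck corners at about (262,228), (378,194), (398,265) and (282,298), and the vials at (241,242) and (251,293). In the side view the silver disc is at about (327,265) and the button at (314,252). The network's knob hits are the mixer as a whole, so I'll segment the knob disc and button myself.

Run:
```python
from h import *
from scipy.optimize import least_squares
P={c:ctrl.read_camera(c) for c in("top","side")}
def blobs(m,off,name):
    n,l,s,ce=cv2.connectedComponentsWithStats(m.astype(np.uint8))
    for i in range(1,n):
        if s[i,4]>8: print(name,s[i]+np.r_[off,0,0,0],np.round(ce[i]+off,2))
for c,(kx,ky),(bx,by) in(("top",(306,254),(366,237)),("side",(327,275),(314,253))):
    I=P[c]["color"].astype(int)
    k=I[ky-20:ky+20,kx-20:kx+20]; b=I[by-15:by+15,bx-20:bx+20]
    blobs(k.max(2)<60,(kx-20,ky-20),c+" dark"); 
    kk=k.sum(2)//3
    print(kk[::1,8:32][ (6 if c=="top" else 3):(32 if c=="top" else 34)])
    blobs((b[:,:,1]>b[:,:,0]*1.5)&(b[:,:,1]>40),(bx-20,by-15),c+" green")
p=P["top"];E=np.array(p["extrinsics"]);R=E[:3,:3]
def ray(c,u,v,z):
    p=P[c];E=np.array(p["extrinsics"]);d=E[:3,:3].T@np.array([(u-p["cx"])/p["fx"],(v-p["cy"])/p["fy"],1]);o=-E[:3,:3].T@E[:3,3]
    return o+d*(z-o[2])/d[2]
for u,v in((262,228),(378,194),(398,265),(282,298)):print(np.round(ray("top",u,v,.065),4))
for c in P: print(c,np.round(-np.array(P[c]["extrinsics"])[:3,:3].T@np.array(P[c]["extrinsics"])[:3,3],3),P[c]["fx"])
a=[cv2.resize(P[c]["color"][y-30:y+30,x-40:x+40],None,fx=5,fy=5,interpolation=cv2.INTER_NEAREST) for c,x,y in(("top",336,246),("side",320,268))]
cv2.imwrite("pics/z.png",np.hstack(a)[:,:,::-1])
```

```text
top dark [296 244  22  22 191] [307.41 255.57]
[[137 137 137 137 137 137 137 137 137 137 137 137 137 137 137 137 137 137
  137 137 137 137 137 137]
 [137 137 137 137 137 137 137 137 136 137 137 137 137 137 138 137 137 137
  137 137 137 137 137 137]
 [137 136 137 137 137 137 137 137 137 137 137 138 137 137 137 137 137 137
  137 137 138 138 137 137]
 [137 136 137 137 136 137 137 138 128 121 120 116 114 115 116 126 127 136
  137 138 137 137 138 138]
 [136 137 137 137 137 137 137 123  94  72  70  54  42  50  50  87  90 113
  126 136 137 137 137 137]
 [137 137 137 137 137 122 115  77  46  40  41  41  40  41  40  39  40  51
   86 117 136 137 138 137]
 [137 137 137 137 122  77  46  40  41  56  57  69  60  49  42  41  40  39
   39  66 115 135 137 137]
 [137 137 137 129  79  45  39  56  82  94  98 107  98  89  73  51  42  39
   39  40  66 115 135 138]
 [137 137 137 100  50  40  68  93 118 122 122 121 120 120 109  92  55  42
   39  39  38  66 132 138]
 [136 137 122  65  43  55 103 119 121 122 121 119 120 121 122 121  94  50
   40  39  39  38 115 136]
 [137 137  84  45  46  92 117 122 122 121 1
[... 4333 characters left out ...]
  14  12  12  11  10  10   9   9  10
    8  12  18  28  43  68]
 [174 157 128  96  66  45  31  26  23  19  17  16  16  13  11  12  15  17
   24  29  37  50  65  80]
 [179 173 162 143 120  96  76  66  60  50  38  33  32  34  34  36  37  41
   49  58  67  75  82  89]
 [181 179 177 170 160 145 131 124 116 100  86  79  76  78  81  82  86  87
   92  98  99  96  94  95]
 [182 181 181 178 175 172 167 166 159 147 136 131 131 132 134 135 135 138
  139 141 136 123 113 110]]
side green [308 249  12   7  73] [313.42 252.23]
[0.5221 0.1597 0.065 ]
[ 0.5794 -0.0613  0.065 ]
[ 0.4445 -0.0936  0.065 ]
[0.3895 0.1247 0.065 ]
top [0.416 0.007 1.044] 522.5916545068055
side [0.454 0.945 0.457] 534.5608828442975
```

View pics/z.png

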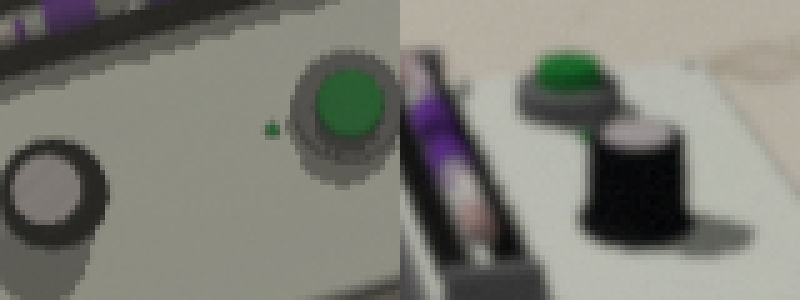

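The crop shows the silver disc centred at about (304.9,253.4) in top and (327.0,264.5) in side, and the green cap at (365.5,236.2) in top.

Run:
```python
from h import *
from scipy.optimize import least_squares
P={c:ctrl.read_camera(c) for c in("top","side")}
def proj(c,w):
    p=P[c];q=np.array(p["extrinsics"])@np.r_[w,1];return np.array([p["fx"]*q[0]/q[2]+p["cx"],p["fy"]*q[1]/q[2]+p["cy"]])
def tri(a,b):
    r=least_squares(lambda w:np.r_[proj("top",w)-a,proj("side",w)-b],[.48,.03,.09]);return r.x,r.fun
k=tri((304.9,253.4),(327.0,264.5));g=tri((365.5,236.2),(313.4,252.3))
print("knob",k,"green",g)
C=[((75,120),(262,228)),((75,-120),(378,194)),((-75,-120),(398,265)),((-75,120),(282,298))]
def w(q,m): 
    c,s=np.cos(q[2]),np.sin(q[2]);return [q[0]+(c*m[0]-s*m[1])/1e3,q[1]+(s*m[0]+c*m[1])/1e3,m[2]/1e3]
def f(q):
    r=[(proj("top",w(q,(*m,65)))-u)*.6 for m,u in C]
    r+=[proj("top",w(q,(-5,45,101)))-(304.9,253.4),(proj("side",w(q,(-5,45,101)))-(327,264.5)),
        proj("top",w(q,(-5,-70,q[3]*1e3)))-(365.5,236.2),proj("side",w(q,(-5,-70,q[3]*1e3)))-(313.4,252.3)]
    return np.concatenate(r)
r=least_squares(f,[.48,.03,.2,.08],x_scale=[.01,.01,.05,.01])
q=r.x;print(q,np.degrees(q[2]),np.round(r.fun,1));print("knob",w(q,(-5,45,101)),"btn",w(q,(-5,-70,q[3]*1e3)))
```

```text
knob (array([0.46973792, 0.0771549 , 0.09952327]), array([-0.00255025, -0.09728772,  0.09400987,  0.00655769])) green (array([ 0.4990159 , -0.03437338,  0.07905412]), array([ 0.00195259,  0.04332473, -0.04588248, -0.00415072]))
[0.48555738 0.03400015 0.25226032 0.07887005] 14.453451558073256 [-3.  -1.9  0.6 -2.8  2.4  0.5 -2.1  2.2  0.4 -0.   0.3 -0.9  0.4  0.5
  0.4 -0. ]
knob [np.float64(0.4694839249426577), np.float64(0.0763279708719849), 0.101] btn [np.float64(0.49818716313045713), np.float64(-0.03503236370695956), np.float64(0.07887005163932)]
```

Request:
{"api": "send_rows", "payload": {"rows": "0 0 0 392 -168 0 0.3;0 0 0 392 -168 0 0.3;0 0 0 392 -168 0 0.3;0 0 0 392 -168 0 0.3;0 0 0 392 -168 0 0.3;0 0 0 392 -168 0 0.3;0 0 0 392 -168 0 0.3;0 0 0 392 -168 0 0.3", "grip_force": 40}}

```text
time: 2.1
eef_pos: [0.5025, -0.3983, 0.2534]
tcp_rot: [0.993, 0.121, 0.0, -0.0]
contact_force: [-0.1, 0.0, -0.0]
opening: 0.644
finger_force: 0.0
```

Request:
{"api": "send_rows", "payload": {"rows": "0 0 0 82 -471 45 0.3;0 0 0 82 -471 45 0.3;0 0 0 82 -471 45 0.3;0 0 0 82 -471 45 0.3;0 0 0 82 -471 45 0.3;0 0 0 82 -471 45 0.3;0 0 0 82 -471 45 0.3;0 0 0 82 -471 45 0.3"}}

```text
time: 3.1
eef_pos: [0.4686, 0.0774, 0.2083]
tcp_rot: [0.993, 0.118, 0.0, 0.0]
contact_force: [-0.2, -1.1, -0.5]
opening: 0.651
finger_force: 0.0
```

Request:
{"api": "send_rows", "payload": {"rows": "0 0 0 0 0 0 0.3;0 0 0 0 0 0 0.3;0 0 0 0 0 0 0.3"}}

```text
time: 3.48
eef_pos: [0.4696, 0.0748, 0.2086]
tcp_rot: [0.993, 0.117, 0.0, 0.0]
contact_force: [-1.4, -0.2, 0.8]
opening: 0.646
finger_force: 0.0
```

Run:
```python
from h import *
st()
a=[cv2.resize(ctrl.read_camera(c)["color"][y-75:y+75,x-100:x+100],None,fx=2,fy=2) for c,x,y in(("top",306,250),("side",325,250))]
cv2.imwrite("pics/b.png",np.hstack(a)[:,:,::-1])
```

```text
time 3.475
qpos [-5.5700e-02 -1.2130e-01  2.0965e+00 -4.0000e-04  1.1659e+00  1.2807e+00]
dq [ 0.0004  0.0003 -0.0014  0.0005  0.0006  0.0024]
joint_efforts [ 2.73000e-01 -2.31826e+01 -2.79306e+01  6.50000e-03  2.80000e-03
 -2.50000e-03]
eef_pos [0.4696 0.0748 0.2086]
tcp_rot [9.931e-01 1.170e-01 2.000e-04 2.000e-04]
contact_force [-1.4005 -0.2217  0.8037]
wrist_torque [0.0067 0.0356 0.0033]
finger_force 0.0
opening 0.6457
```

View pics/b.png

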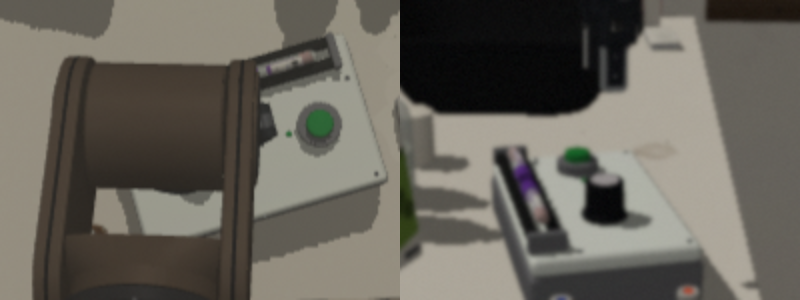

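The side view shows the fingers about 10 cm above the knob and in line with it; in the top view the arm hides the knob.

Request:
{"api": "send_rows", "payload": {"rows": "0 0 0 0 -2 40 0.3;0 0 0 0 -2 75 0.3;0 0 0 0 -2 75 0.3;0 0 0 0 -2 75 0.3"}}

```text
time: 4.08
eef_pos: [0.4698, 0.0777, 0.1346]
tcp_rot: [0.993, 0.118, 0.001, 0.0]
contact_force: [0.4, 0.4, 0.9]
opening: 0.65
finger_force: 0.0
```

Run:
```python
from h import *
st()
a=[cv2.resize(ctrl.read_camera(c)["color"][y-50:y+50,x-65:x+65],None,fx=6,fy=6) for c,x,y in(("side",325,260),)]
cv2.imwrite("pics/c.png",np.hstack(a)[:,:,::-1])
```

```text
time 4.075
qpos [-0.0496 -0.0212  2.1514 -0.      1.0096  1.2852]
dq [ 0.0034 -0.0156 -0.0189 -0.0008 -0.0031  0.0002]
joint_efforts [-1.02000e-02 -2.38538e+01 -2.46215e+01 -9.00000e-04  3.18000e-02
 -5.00000e-04]
eef_pos [0.4698 0.0777 0.1346]
tcp_rot [9.930e-01 1.177e-01 9.000e-04 2.000e-04]
contact_force [0.3844 0.4329 0.9425]
wrist_torque [ 0.0022 -0.0301 -0.0284]
finger_force 0.0
opening 0.6498
```

View pics/c.png

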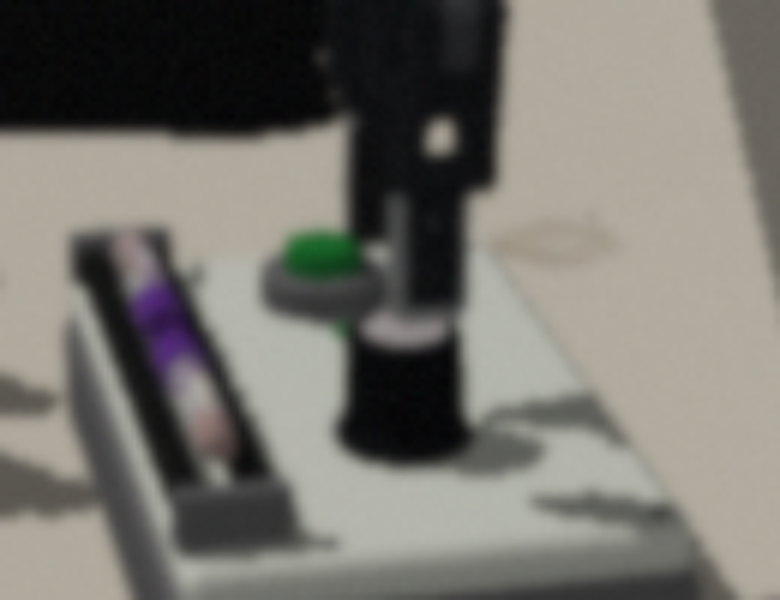

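The side view shows the near finger just behind the knob's disc, in line with the barrel once the 14° tool yaw is allowed for. Going down.

Request:
{"api": "send_rows", "payload": {"rows": "0 0 0 0 0 15 0.3;0 0 0 0 0 30 0.3;0 0 0 0 0 41 0.3;0 0 0 0 0 41 0.3"}}

```text
time: 4.62
eef_pos: [0.4676, 0.0782, 0.0907]
tcp_rot: [0.993, 0.118, -0.002, -0.0]
contact_force: [-1.0, 0.4, -0.4]
opening: 0.651
finger_force: 0.0
```

Request:
{"api": "send_rows", "payload": {"rows": "0 0 0 0 0 0 -0.4;0 0 0 0 0 0 -0.4;0 0 0 0 0 0 -0.4;0 0 0 0 0 0 -0.4", "grip_force": 40}}

```text
time: 5.12
eef_pos: [0.469, 0.078, 0.0926]
tcp_rot: [0.993, 0.118, 0.0, 0.0]
contact_force: [-0.8, -2.2, -0.9]
opening: 0.398
finger_force: 34.3
```

Run:
```python
from h import *
st()
```

```text
time 5.125
qpos [-4.8900e-02  4.7800e-02  2.1729e+00 -6.0000e-04  9.2010e-01  1.2853e+00]
dq [-0.0007  0.0002 -0.002  -0.0015  0.0018  0.0013]
joint_efforts [ 9.66600e-01 -2.57643e+01 -2.39000e+01  4.15600e-01 -2.01000e-02
 -1.37000e-02]
eef_pos [0.469  0.078  0.0926]
tcp_rot [9.930e-01 1.182e-01 3.000e-04 3.000e-04]
contact_force [-0.8258 -2.1714 -0.8814]
wrist_torque [-0.3509  0.0208  0.0069]
finger_force 34.2853
opening 0.3979
```

```bash
cat > t.py <<'E'
import numpy as np
from plant import ctrl
T=[];J=[]
s=ctrl.get_state(); q=s["tcp_rot"]
yaw=np.degrees(2*np.arctan2(q[1],q[0]))
print("t %.2f yaw %.2f"%(s["time"],(yaw+180)%360-180),"tz %.3f J6 %.3f F"%(s["wrist_torque"][2],s["joint_efforts"][5]),np.round(s["contact_force"],1),"txy",np.round(s["wrist_torque"][:2],2),"q6 %.4f"%s["qpos"][5])
E
python3 t.py
```

```text
t 5.12 yaw 13.58 tz 0.007 J6 -0.014 F [-0.8 -2.2 -0.9] txy [-0.35  0.02] q6 1.2853
```

Request:
{"api": "send_rows", "payload": {"rows": "0 0 -4 0 0 0 -0.4;0 0 -4 0 0 0 -0.4"}}

```text
time: 5.38
eef_pos: [0.469, 0.078, 0.0926]
tcp_rot: [0.988, 0.153, 0.0, 0.0]
contact_force: [-0.5, -2.7, 0.7]
opening: 0.398
finger_force: 34.4
```

```bash
python3 t.py
```

```text
t 5.38 yaw 17.60 tz 0.310 J6 0.192 F [-0.5 -2.7  0.7] txy [-0.36  0.05] q6 1.2153
```

Request:
{"api": "send_rows", "payload": {"rows": "0 0 -4 0 0 0 -0.4;0 0 -4 0 0 0 -0.4"}}

```text
time: 5.62
eef_pos: [0.4691, 0.0779, 0.0926]
tcp_rot: [0.982, 0.186, 0.0, 0.0]
contact_force: [-0.1, -3.0, 0.9]
opening: 0.4
finger_force: 34.5
```

```bash
python3 t.py
```

```text
t 5.62 yaw 21.48 tz 0.021 J6 -0.013 F [-0.1 -3.   0.9] txy [-0.51  0.02] q6 1.1474
```

Request:
{"api": "send_rows", "payload": {"rows": "0 0 -4 0 0 0 -0.4;0 0 -4 0 0 0 -0.4"}}

```text
time: 5.88
eef_pos: [0.4691, 0.0779, 0.0926]
tcp_rot: [0.976, 0.22, 0.0, 0.0]
contact_force: [-0.4, -3.7, 1.5]
opening: 0.399
finger_force: 34.6
```

```bash
python3 t.py
```

```text
t 5.88 yaw 25.40 tz -0.217 J6 -0.264 F [-0.4 -3.7  1.5] txy [-0.7   0.05] q6 1.0786
```

Request:
{"api": "send_rows", "payload": {"rows": "0 0 -4 0 0 0 -0.4;0 0 -4 0 0 0 -0.4"}}

```text
time: 6.12
eef_pos: [0.4691, 0.0779, 0.0926]
tcp_rot: [0.967, 0.254, 0.0, 0.0]
contact_force: [-0.9, -4.2, 2.4]
opening: 0.394
finger_force: 34.8
```

```bash
python3 t.py
```

```text
t 6.12 yaw 29.46 tz -0.006 J6 -0.076 F [-0.9 -4.2  2.4] txy [-0.72  0.07] q6 1.0081
```

Request:
{"api": "send_rows", "payload": {"rows": "0 0 -2 0 0 0 -0.4;0 0 -2 0 0 0 -0.4"}}

```text
time: 6.38
eef_pos: [0.4691, 0.0779, 0.0926]
tcp_rot: [0.962, 0.272, 0.0, 0.0]
contact_force: [-1.5, -5.1, 1.9]
opening: 0.396
finger_force: 35.0
```

```bash
python3 t.py
```

```text
t 6.38 yaw 31.58 tz 0.029 J6 0.021 F [-1.5 -5.1  1.9] txy [-0.83  0.01] q6 0.9712
```

Request:
{"api": "send_rows", "payload": {"rows": "0 0 -1.5 0 0 0 -0.4;0 0 -1.5 0 0 0 -0.4"}}

```text
time: 6.62
eef_pos: [0.4691, 0.0779, 0.0926]
tcp_rot: [0.959, 0.285, 0.0, 0.001]
contact_force: [0.1, -5.4, 2.0]
opening: 0.399
finger_force: 35.0
```

```bash
python3 t.py
```

```text
t 6.62 yaw 33.10 tz 0.179 J6 0.095 F [ 0.1 -5.4  2. ] txy [-0.88  0.02] q6 0.9449
```

Request:
{"api": "send_rows", "payload": {"rows": "0 0 -1.5 0 0 0 -0.4;0 0 -1.5 0 0 0 -0.4"}}

```text
time: 6.88
eef_pos: [0.4691, 0.0779, 0.0926]
tcp_rot: [0.955, 0.298, 0.0, 0.001]
contact_force: [-0.6, -5.7, 2.8]
opening: 0.399
finger_force: 35.0
```

```bash
python3 t.py
```

```text
t 6.88 yaw 34.62 tz 0.179 J6 0.164 F [-0.6 -5.7  2.8] txy [-0.81  0.03] q6 0.9184
```

Request:
{"api": "send_rows", "payload": {"rows": "0 0 -1.5 0 0 0 -0.4;0 0 -1.5 0 0 0 -0.4"}}

```text
time: 7.12
eef_pos: [0.4691, 0.0779, 0.0926]
tcp_rot: [0.951, 0.31, 0.0, 0.001]
contact_force: [-0.2, -5.3, 1.9]
opening: 0.398
finger_force: 35.0
```

```bash
python3 t.py
```

```text
t 7.12 yaw 36.14 tz 0.202 J6 0.221 F [-0.2 -5.3  1.9] txy [-0.83 -0.01] q6 0.8920
```

Request:
{"api": "send_rows", "payload": {"rows": "0 0 -2 0 0 0 -0.4;0 0 -2 0 0 0 -0.4"}}

```text
time: 7.38
eef_pos: [0.4691, 0.0779, 0.0926]
tcp_rot: [0.945, 0.326, 0.0, 0.001]
contact_force: [0.2, -5.8, 3.0]
opening: 0.395
finger_force: 34.9
```

```bash
python3 t.py
```

```text
t 7.38 yaw 38.11 tz 0.095 J6 0.086 F [ 0.2 -5.8  3. ] txy [-0.88 -0.01] q6 0.8576
```

Request:
{"api": "send_rows", "payload": {"rows": "0 0 -4 0 0 0 -0.4;0 0 -4 0 0 0 -0.4"}}

```text
time: 7.62
eef_pos: [0.4691, 0.0778, 0.0926]
tcp_rot: [0.934, 0.358, 0.0, 0.0]
contact_force: [0.3, -6.3, 1.9]
opening: 0.4
finger_force: 34.9
```

```bash
python3 t.py
```

```text
t 7.62 yaw 42.01 tz -0.204 J6 -0.257 F [ 0.3 -6.3  1.9] txy [-0.94  0.  ] q6 0.7889
```

Request:
{"api": "send_rows", "payload": {"rows": "0 0 -4 0 0 0 -0.4;0 0 -4 0 0 0 -0.4"}}

```text
time: 7.88
eef_pos: [0.4691, 0.0778, 0.0926]
tcp_rot: [0.92, 0.391, 0.0, 0.001]
contact_force: [-0.5, -6.4, 1.7]
opening: 0.398
finger_force: 34.9
```

```bash
python3 t.py
```

```text
t 7.88 yaw 46.06 tz 0.025 J6 -0.087 F [-0.5 -6.4  1.7] txy [-0.91  0.05] q6 0.7184
```

Request:
{"api": "send_rows", "payload": {"rows": "0 0 -2 0 0 0 -0.4;0 0 -2 0 0 0 -0.4"}}

```text
time: 8.12
eef_pos: [0.4692, 0.0778, 0.0926]
tcp_rot: [0.913, 0.407, 0.0, 0.001]
contact_force: [-0.4, -6.0, 1.6]
opening: 0.395
finger_force: 34.9
```

```bash
python3 t.py
```

```text
t 8.12 yaw 48.07 tz 0.020 J6 -0.004 F [-0.4 -6.   1.6] txy [-0.94 -0.  ] q6 0.6834
```

Request:
{"api": "send_rows", "payload": {"rows": "0 0 -1.5 0 0 0 -0.4;0 0 -1.5 0 0 0 -0.4"}}

```text
time: 8.38
eef_pos: [0.4692, 0.0778, 0.0926]
tcp_rot: [0.908, 0.419, 0.0, 0.001]
contact_force: [-0.1, -5.0, 2.5]
opening: 0.401
finger_force: 34.9
```

```bash
python3 t.py
```

```text
t 8.38 yaw 49.60 tz 0.099 J6 0.068 F [-0.1 -5.   2.5] txy [-0.91 -0.01] q6 0.6570
```

Request:
{"api": "send_rows", "payload": {"rows": "0 0 -1.5 0 0 0 -0.4;0 0 -1.5 0 0 0 -0.4"}}

```text
time: 8.62
eef_pos: [0.4692, 0.0778, 0.0926]
tcp_rot: [0.902, 0.431, 0.0, 0.001]
contact_force: [-0.0, -5.5, 2.0]
opening: 0.399
finger_force: 34.9
```

```bash
python3 t.py
```

```text
t 8.62 yaw 51.11 tz 0.156 J6 0.141 F [-0.  -5.5  2. ] txy [-0.87 -0.04] q6 0.6306
```

Request:
{"api": "send_rows", "payload": {"rows": "0 0 -1.5 0 0 0 -0.4;0 0 -1.5 0 0 0 -0.4"}}

```text
time: 8.88
eef_pos: [0.4692, 0.0778, 0.0926]
tcp_rot: [0.896, 0.443, 0.0, 0.001]
contact_force: [0.3, -6.7, 1.1]
opening: 0.401
finger_force: 34.8
```

```bash
python3 t.py
```

```text
t 8.88 yaw 52.64 tz 0.205 J6 0.203 F [ 0.3 -6.7  1.1] txy [-0.86 -0.01] q6 0.6041
```

Request:
{"api": "send_rows", "payload": {"rows": "0 0 -1.5 0 0 0 -0.4;0 0 -1.5 0 0 0 -0.4"}}

```text
time: 9.12
eef_pos: [0.4692, 0.0778, 0.0926]
tcp_rot: [0.89, 0.455, 0.0, 0.001]
contact_force: [0.1, -5.7, 0.6]
opening: 0.396
finger_force: 34.8
```

```bash
python3 t.py
```

```text
t 9.12 yaw 54.15 tz 0.240 J6 0.232 F [ 0.1 -5.7  0.6] txy [-0.84  0.06] q6 0.5778
```

Request:
{"api": "send_rows", "payload": {"rows": "0 0 -2 0 0 0 -0.4;0 0 -2 0 0 0 -0.4"}}

```text
time: 9.38
eef_pos: [0.4692, 0.0777, 0.0926]
tcp_rot: [0.883, 0.47, 0.0, 0.001]
contact_force: [0.7, -5.9, 1.9]
opening: 0.399
finger_force: 34.8
```

```bash
python3 t.py
```

```text
t 9.38 yaw 56.05 tz -0.100 J6 -0.073 F [ 0.7 -5.9  1.9] txy [-0.97  0.  ] q6 0.5441
```

Request:
{"api": "send_rows", "payload": {"rows": "0 0 -4 0 0 0 -0.4;0 0 -4 0 0 0 -0.4"}}

```text
time: 9.62
eef_pos: [0.4692, 0.0777, 0.0926]
tcp_rot: [0.866, 0.5, 0.0, 0.001]
contact_force: [0.8, -5.8, 1.3]
opening: 0.398
finger_force: 34.8
```

```bash
python3 t.py
```

```text
t 9.62 yaw 60.02 tz -0.134 J6 -0.226 F [ 0.8 -5.8  1.3] txy [-1.   -0.05] q6 0.4746
```

Request:
{"api": "send_rows", "payload": {"rows": "0 0 -3.5 0 0 0 -0.4;0 0 -3.5 0 0 0 -0.4"}}

```text
time: 9.88
eef_pos: [0.4692, 0.0777, 0.0926]
tcp_rot: [0.85, 0.527, 0.0, 0.001]
contact_force: [0.1, -5.5, 1.0]
opening: 0.394
finger_force: 34.8
```

```bash
python3 t.py
```

```text
t 9.88 yaw 63.57 tz -0.030 J6 -0.068 F [ 0.1 -5.5  1. ] txy [-0.97 -0.  ] q6 0.4129
```

Request:
{"api": "send_rows", "payload": {"rows": "0 0 -1.5 0 0 0 -0.4;0 0 -1.5 0 0 0 -0.4"}}

```text
time: 10.12
eef_pos: [0.4692, 0.0777, 0.0926]
tcp_rot: [0.843, 0.538, 0.0, 0.001]
contact_force: [1.2, -6.1, 2.1]
opening: 0.398
finger_force: 34.8
```

```bash
python3 t.py
```

```text
t 10.12 yaw 65.07 tz -0.010 J6 -0.011 F [ 1.2 -6.1  2.1] txy [-0.97 -0.01] q6 0.3868
```

Request:
{"api": "send_rows", "payload": {"rows": "0 0 -1.5 0 0 0 -0.4;0 0 -1.5 0 0 0 -0.4"}}

```text
time: 10.38
eef_pos: [0.4693, 0.0777, 0.0926]
tcp_rot: [0.836, 0.549, 0.0, 0.001]
contact_force: [0.8, -5.4, 1.5]
opening: 0.398
finger_force: 34.7
```

```bash
python3 t.py
```

```text
t 10.38 yaw 66.60 tz 0.074 J6 0.068 F [ 0.8 -5.4  1.5] txy [-0.95 -0.05] q6 0.3603
```

Request:
{"api": "send_rows", "payload": {"rows": "0 0 -1.5 0 0 0 -0.4;0 0 -1.5 0 0 0 -0.4"}}

```text
time: 10.62
eef_pos: [0.4693, 0.0777, 0.0926]
tcp_rot: [0.828, 0.56, 0.0, 0.001]
contact_force: [1.6, -5.8, 2.8]
opening: 0.4
finger_force: 34.7
```

```bash
python3 t.py
```

```text
t 10.62 yaw 68.12 tz 0.168 J6 0.141 F [ 1.6 -5.8  2.8] txy [-0.92 -0.01] q6 0.3338
```

Request:
{"api": "send_rows", "payload": {"rows": "0 0 -1.5 0 0 0 -0.4;0 0 -1.5 0 0 0 -0.4"}}

```text
time: 10.88
eef_pos: [0.4693, 0.0777, 0.0926]
tcp_rot: [0.821, 0.571, 0.0, 0.001]
contact_force: [0.9, -6.0, 1.5]
opening: 0.398
finger_force: 34.6
```

```bash
python3 t.py
```

```text
t 10.88 yaw 69.64 tz 0.169 J6 0.200 F [ 0.9 -6.   1.5] txy [-1.   -0.02] q6 0.3074
```

Request:
{"api": "send_rows", "payload": {"rows": "0 0 -1.5 0 0 0 -0.4;0 0 -1.5 0 0 0 -0.4"}}

```text
time: 11.12
eef_pos: [0.4693, 0.0777, 0.0926]
tcp_rot: [0.813, 0.582, 0.0, 0.001]
contact_force: [1.4, -6.2, 2.2]
opening: 0.397
finger_force: 34.6
```

```bash
python3 t.py
```

```text
t 11.12 yaw 71.16 tz 0.270 J6 0.249 F [ 1.4 -6.2  2.2] txy [-0.89 -0.06] q6 0.2810
```

Request:
{"api": "send_rows", "payload": {"rows": "0 0 -1.5 0 0 0 -0.4;0 0 -1.5 0 0 0 -0.4"}}

```text
time: 11.38
eef_pos: [0.4693, 0.0777, 0.0926]
tcp_rot: [0.806, 0.592, 0.0, 0.001]
contact_force: [1.1, -6.5, 2.2]
opening: 0.402
finger_force: 34.6
```

```bash
python3 t.py
```

```text
t 11.38 yaw 72.62 tz 0.100 J6 0.125 F [ 1.1 -6.5  2.2] txy [-0.97 -0.11] q6 0.2554
```

Request:
{"api": "send_rows", "payload": {"rows": "0 0 -4 0 0 0 -0.4;0 0 -4 0 0 0 -0.4"}}

```text
time: 11.62
eef_pos: [0.4694, 0.0777, 0.0926]
tcp_rot: [0.785, 0.62, 0.0, 0.001]
contact_force: [0.9, -5.5, 1.4]
opening: 0.394
finger_force: 34.5
```

```bash
python3 t.py
```

```text
t 11.62 yaw 76.57 tz -0.073 J6 -0.108 F [ 0.9 -5.5  1.4] txy [-0.98 -0.14] q6 0.1860
```

Request:
{"api": "send_rows", "payload": {"rows": "0 0 -4 0 0 0 -0.4;0 0 -4 0 0 0 -0.4"}}

```text
time: 11.88
eef_pos: [0.4696, 0.078, 0.0935]
tcp_rot: [0.763, 0.646, 0.0, 0.0]
contact_force: [-0.5, -4.6, 6.9]
opening: 0.388
finger_force: 40.3
```

```bash
python3 t.py
```

```text
t 11.88 yaw 80.53 tz -0.079 J6 -0.177 F [-0.5 -4.6  6.9] txy [-0.75  0.29] q6 0.1165
```

Request:
{"api": "send_rows", "payload": {"rows": "0 0 -1.5 0 0 0 -0.4;0 0 -1.5 0 0 0 -0.4"}}

```text
time: 12.12
eef_pos: [0.4696, 0.078, 0.0936]
tcp_rot: [0.755, 0.656, 0.0, 0.0]
contact_force: [-0.4, -4.6, 6.0]
opening: 0.386
finger_force: 40.0
```

```bash
python3 t.py
```

```text
t 12.12 yaw 81.98 tz -0.196 J6 -0.275 F [-0.4 -4.6  6. ] txy [-0.79  0.4 ] q6 0.0912
```

Request:
{"api": "send_rows", "payload": {"rows": "0 0 -2 0 0 0 -0.4;0 0 -2 0 0 0 -0.4"}}

```text
time: 12.38
eef_pos: [0.4696, 0.0783, 0.0938]
tcp_rot: [0.744, 0.669, 0.001, 0.0]
contact_force: [-2.0, -5.4, 8.2]
opening: 0.39
finger_force: 39.9
```

```bash
python3 t.py
```

```text
t 12.38 yaw 83.94 tz -0.274 J6 -0.341 F [-2.  -5.4  8.2] txy [-0.6  0.3] q6 0.0564
```

Request:
{"api": "send_rows", "payload": {"rows": "0 0 -1.5 0 0 0 -0.4;0 0 -1.5 0 0 0 -0.4"}}

```text
time: 12.62
eef_pos: [0.4697, 0.0783, 0.0938]
tcp_rot: [0.735, 0.678, 0.001, 0.0]
contact_force: [-2.0, -3.9, 7.2]
opening: 0.384
finger_force: 39.8
```

```bash
python3 t.py
python3 - <<'E'
from h import *
cv2.imwrite("pics/d.png",cv2.resize(ctrl.read_camera("side")["color"][210:310,260:390],None,fx=6,fy=6)[:,:,::-1])
E
```

```text
t 12.62 yaw 85.39 tz -0.427 J6 -0.468 F [-2.  -3.9  7.2] txy [-0.66  0.3 ] q6 0.0309
```

View pics/d.png

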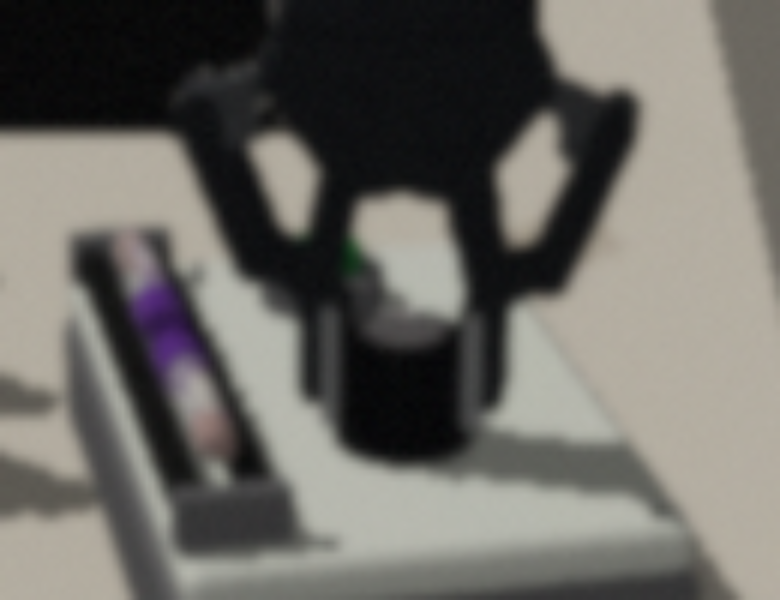

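The side view shows the pads on the barrel, clear of the rollers. The opening and Fz jumped near yaw 78°, and the torque sign is ambiguous. I'll release, so the knob rests in a true position, then regrip and probe the sign.

Request:
{"api": "send_rows", "payload": {"rows": "0 0 0 0 0 0 0.1;0 0 0 0 0 0 0.1;0 0 0 0 0 0 0.1"}}

```text
time: 13.05
eef_pos: [0.4683, 0.0786, 0.0918]
tcp_rot: [0.734, 0.679, -0.0, -0.001]
contact_force: [0.4, -0.5, 0.3]
opening: 0.549
finger_force: 0.0
```

```bash
python3 t.py
```

```text
t 13.05 yaw 85.56 tz -0.044 J6 0.000 F [ 0.4 -0.5  0.3] txy [-0.01 -0.07] q6 0.0287
```

Request:
{"api": "send_rows", "payload": {"rows": "0 0 0 0 0 0 -0.4;0 0 0 0 0 0 -0.4;0 0 0 0 0 0 -0.4;0 0 0 0 0 0 -0.4"}}

```text
time: 13.55
eef_pos: [0.4695, 0.0784, 0.0925]
tcp_rot: [0.734, 0.679, 0.001, 0.0]
contact_force: [5.4, 2.1, -3.0]
opening: 0.399
finger_force: 33.4
```

```bash
python3 t.py
```

```text
t 13.55 yaw 85.54 tz 0.023 J6 0.003 F [ 5.4  2.1 -3. ] txy [ 0.37 -0.84] q6 0.0287
```

Request:
{"api": "send_rows", "payload": {"rows": "0 0 -1 0 0 0 -0.4;0 0 -1 0 0 0 -0.4"}}

```text
time: 13.8
eef_pos: [0.4694, 0.0783, 0.0925]
tcp_rot: [0.728, 0.686, 0.001, 0.001]
contact_force: [4.6, 2.0, -3.6]
opening: 0.407
finger_force: 33.4
```

```bash
python3 t.py
```

```text
t 13.80 yaw 86.55 tz -0.007 J6 -0.002 F [ 4.6  2.  -3.6] txy [ 0.35 -0.88] q6 0.0111
```

Request:
{"api": "send_rows", "payload": {"rows": "0 0 -1 0 0 0 -0.4;0 0 -1 0 0 0 -0.4"}}

```text
time: 14.05
eef_pos: [0.4695, 0.0784, 0.0925]
tcp_rot: [0.722, 0.692, 0.001, 0.001]
contact_force: [4.8, 1.4, -3.0]
opening: 0.4
finger_force: 33.4
```

```bash
python3 t.py
```

```text
t 14.05 yaw 87.54 tz 0.017 J6 -0.033 F [ 4.8  1.4 -3. ] txy [ 0.37 -0.85] q6 -0.0063
```

Request:
{"api": "send_rows", "payload": {"rows": "0 0 -1 0 0 0 -0.4;0 0 -1 0 0 0 -0.4"}}

```text
time: 14.3
eef_pos: [0.4694, 0.0783, 0.0925]
tcp_rot: [0.716, 0.698, 0.001, 0.0]
contact_force: [5.2, 2.5, -3.9]
opening: 0.404
finger_force: 33.4
```

```bash
python3 t.py
```

```text
t 14.30 yaw 88.52 tz -0.121 J6 -0.099 F [ 5.2  2.5 -3.9] txy [ 0.34 -0.85] q6 -0.0235
```

Request:
{"api": "send_rows", "payload": {"rows": "0 0 -1 0 0 0 -0.4;0 0 -1 0 0 0 -0.4"}}

```text
time: 14.55
eef_pos: [0.4695, 0.0783, 0.093]
tcp_rot: [0.71, 0.704, 0.001, 0.0]
contact_force: [2.7, 2.6, 1.7]
opening: 0.392
finger_force: 35.1
```

```bash
python3 t.py
```

```text
t 14.55 yaw 89.52 tz -0.118 J6 -0.123 F [2.7 2.6 1.7] txy [ 0.35 -0.55] q6 -0.0407
```

Request:
{"api": "send_rows", "payload": {"rows": "0 0 -1 0 0 0 -0.4;0 0 -1 0 0 0 -0.4"}}

```text
time: 14.8
eef_pos: [0.4694, 0.0783, 0.093]
tcp_rot: [0.704, 0.71, 0.001, 0.0]
contact_force: [2.0, 3.1, 2.9]
opening: 0.399
finger_force: 35.5
```

```bash
python3 t.py
```

```text
t 14.80 yaw 90.54 tz -0.196 J6 -0.214 F [2.  3.1 2.9] txy [ 0.46 -0.65] q6 -0.0585
```

Request:
{"api": "send_rows", "payload": {"rows": "0 0 -1 0 0 0 -0.4;0 0 -1 0 0 0 -0.4"}}

```text
time: 15.05
eef_pos: [0.4694, 0.0783, 0.093]
tcp_rot: [0.697, 0.717, 0.001, 0.0]
contact_force: [3.7, 4.0, 5.3]
opening: 0.394
finger_force: 36.0
```

```bash
python3 t.py
```

```text
t 15.05 yaw 91.55 tz -0.325 J6 -0.309 F [3.7 4.  5.3] txy [ 0.62 -0.69] q6 -0.0760
```

Request:
{"api": "send_rows", "payload": {"rows": "0 0 -1 0 0 0 -0.4;0 0 -1 0 0 0 -0.4"}}

```text
time: 15.3
eef_pos: [0.4694, 0.0783, 0.0929]
tcp_rot: [0.691, 0.723, 0.001, 0.0]
contact_force: [4.4, 3.6, 4.4]
opening: 0.395
finger_force: 36.2
```

```bash
python3 t.py
```

```text
t 15.30 yaw 92.54 tz -0.416 J6 -0.407 F [4.4 3.6 4.4] txy [ 0.57 -0.64] q6 -0.0935
```

J6 and tz at -0.41, still climbing, so the knob is on the end stop. This also settles the sign: negative means resisted when turning anticlockwise. Now clockwise, counting the stable zero crossings.

Request:
{"api": "send_rows", "payload": {"rows": "0 0 3 0 0 0 -0.4;0 0 3 0 0 0 -0.4"}}

```text
time: 15.55
eef_pos: [0.4694, 0.0783, 0.093]
tcp_rot: [0.709, 0.705, 0.001, 0.001]
contact_force: [3.4, 4.3, 4.9]
opening: 0.394
finger_force: 35.8
```

```bash
python3 t.py
```

```text
t 15.55 yaw 89.61 tz -0.139 J6 -0.081 F [3.4 4.3 4.9] txy [ 0.66 -0.67] q6 -0.0419
```

Request:
{"api": "send_rows", "payload": {"rows": "0 0 3 0 0 0 -0.4;0 0 3 0 0 0 -0.4"}}

```text
time: 15.8
eef_pos: [0.4695, 0.0783, 0.093]
tcp_rot: [0.727, 0.686, 0.001, 0.001]
contact_force: [3.7, 3.2, 4.6]
opening: 0.395
finger_force: 35.7
```

```bash
python3 t.py
```

```text
t 15.80 yaw 86.65 tz -0.022 J6 0.040 F [3.7 3.2 4.6] txy [ 0.71 -0.72] q6 0.0101
```

Request:
{"api": "send_rows", "payload": {"rows": "0 0 2.5 0 0 0 -0.4;0 0 2.5 0 0 0 -0.4"}}

```text
time: 16.05
eef_pos: [0.4695, 0.0783, 0.093]
tcp_rot: [0.742, 0.671, 0.001, 0.001]
contact_force: [3.4, 4.8, 6.4]
opening: 0.393
finger_force: 36.2
```

```bash
python3 t.py
```

```text
t 16.05 yaw 84.22 tz 0.243 J6 0.207 F [3.4 4.8 6.4] txy [ 0.73 -0.65] q6 0.0528
```

Request:
{"api": "send_rows", "payload": {"rows": "0 0 2.5 0 0 0 -0.4;0 0 2.5 0 0 0 -0.4"}}

```text
time: 16.3
eef_pos: [0.4694, 0.0784, 0.093]
tcp_rot: [0.756, 0.654, 0.001, 0.001]
contact_force: [2.8, 4.2, 4.4]
opening: 0.393
finger_force: 36.5
```

```bash
python3 t.py
```

```text
t 16.30 yaw 81.75 tz 0.291 J6 0.282 F [2.8 4.2 4.4] txy [ 0.64 -0.64] q6 0.0961
```

Request:
{"api": "send_rows", "payload": {"rows": "0 0 2.5 0 0 0 -0.4;0 0 2.5 0 0 0 -0.4"}}

```text
time: 16.55
eef_pos: [0.4695, 0.0783, 0.093]
tcp_rot: [0.77, 0.637, 0.001, 0.001]
contact_force: [4.3, 3.5, 5.0]
opening: 0.393
finger_force: 36.5
```

```bash
python3 t.py
```

```text
t 16.55 yaw 79.21 tz 0.146 J6 0.185 F [4.3 3.5 5. ] txy [ 0.69 -0.63] q6 0.1402
```

Request:
{"api": "send_rows", "payload": {"rows": "0 0 2.5 0 0 0 -0.4;0 0 2.5 0 0 0 -0.4"}}

```text
time: 16.8
eef_pos: [0.4695, 0.0783, 0.093]
tcp_rot: [0.784, 0.62, 0.001, 0.001]
contact_force: [3.8, 3.3, 4.7]
opening: 0.395
finger_force: 36.3
```

```bash
python3 t.py
```

```text
t 16.80 yaw 76.67 tz 0.034 J6 0.057 F [3.8 3.3 4.7] txy [ 0.64 -0.67] q6 0.1843
```

Request:
{"api": "send_rows", "payload": {"rows": "0 0 2.5 0 0 0 -0.4;0 0 2.5 0 0 0 -0.4"}}

```text
time: 17.05
eef_pos: [0.4695, 0.0783, 0.093]
tcp_rot: [0.798, 0.603, 0.001, 0.001]
contact_force: [3.4, 3.6, 4.8]
opening: 0.395
finger_force: 36.1
```

```bash
python3 t.py
```

```text
t 17.05 yaw 74.13 tz -0.081 J6 -0.076 F [3.4 3.6 4.8] txy [ 0.63 -0.7 ] q6 0.2285
```

Request:
{"api": "send_rows", "payload": {"rows": "0 0 2.5 0 0 0 -0.4;0 0 2.5 0 0 0 -0.4"}}

```text
time: 17.3
eef_pos: [0.4695, 0.0783, 0.093]
tcp_rot: [0.811, 0.585, 0.001, 0.0]
contact_force: [3.9, 2.8, 5.1]
opening: 0.393
finger_force: 35.8
```

```bash
python3 t.py
```

```text
t 17.30 yaw 71.59 tz -0.185 J6 -0.192 F [3.9 2.8 5.1] txy [ 0.62 -0.75] q6 0.2727
```

Request:
{"api": "send_rows", "payload": {"rows": "0 0 2.5 0 0 0 -0.4;0 0 2.5 0 0 0 -0.4"}}

```text
time: 17.55
eef_pos: [0.4696, 0.0783, 0.093]
tcp_rot: [0.824, 0.567, 0.001, 0.001]
contact_force: [4.2, 4.3, 4.9]
opening: 0.396
finger_force: 35.7
```

```bash
python3 t.py
```

```text
t 17.55 yaw 69.09 tz -0.208 J6 -0.198 F [4.2 4.3 4.9] txy [ 0.57 -0.82] q6 0.3163
```

Request:
{"api": "send_rows", "payload": {"rows": "0 0 2.5 0 0 0 -0.4;0 0 2.5 0 0 0 -0.4"}}

```text
time: 17.8
eef_pos: [0.4695, 0.0783, 0.093]
tcp_rot: [0.835, 0.55, 0.001, 0.001]
contact_force: [4.4, 4.4, 4.9]
opening: 0.395
finger_force: 36.2
```

```bash
python3 t.py
```

```text
t 17.80 yaw 66.72 tz 0.160 J6 0.212 F [4.4 4.4 4.9] txy [ 0.68 -0.67] q6 0.3582
```

Request:
{"api": "send_rows", "payload": {"rows": "0 0 2.5 0 0 0 -0.4;0 0 2.5 0 0 0 -0.4"}}

```text
time: 18.05
eef_pos: [0.4696, 0.0783, 0.093]
tcp_rot: [0.847, 0.532, 0.001, 0.001]
contact_force: [3.9, 4.9, 5.0]
opening: 0.395
finger_force: 36.4
```

```bash
python3 t.py
```

```text
t 18.05 yaw 64.24 tz 0.191 J6 0.262 F [3.9 4.9 5. ] txy [ 0.67 -0.75] q6 0.4017
```

Request:
{"api": "send_rows", "payload": {"rows": "0 0 2.5 0 0 0 -0.4;0 0 2.5 0 0 0 -0.4"}}

```text
time: 18.3
eef_pos: [0.4696, 0.0783, 0.093]
tcp_rot: [0.858, 0.513, 0.001, 0.001]
contact_force: [4.5, 4.1, 5.0]
opening: 0.392
finger_force: 36.2
```

```bash
python3 t.py
```

```text
t 18.30 yaw 61.70 tz 0.118 J6 0.157 F [4.5 4.1 5. ] txy [ 0.71 -0.72] q6 0.4457
```

Click 1 at yaw about 68°. Continuing.

Request:
{"api": "send_rows", "payload": {"rows": "0 0 2.5 0 0 0 -0.4;0 0 2.5 0 0 0 -0.4"}}

```text
time: 18.55
eef_pos: [0.4696, 0.0783, 0.093]
tcp_rot: [0.87, 0.494, 0.001, 0.001]
contact_force: [5.3, 3.1, 4.6]
opening: 0.393
finger_force: 36.0
```

```bash
python3 t.py
```

```text
t 18.55 yaw 59.16 tz 0.043 J6 0.029 F [5.3 3.1 4.6] txy [ 0.64 -0.72] q6 0.4899
```

Request:
{"api": "send_rows", "payload": {"rows": "0 0 2.5 0 0 0 -0.4;0 0 2.5 0 0 0 -0.4"}}

```text
time: 18.8
eef_pos: [0.4696, 0.0783, 0.093]
tcp_rot: [0.88, 0.474, 0.001, 0.001]
contact_force: [4.3, 4.0, 4.6]
opening: 0.396
finger_force: 35.7
```

```bash
python3 t.py
```

```text
t 18.80 yaw 56.62 tz -0.133 J6 -0.100 F [4.3 4.  4.6] txy [ 0.57 -0.75] q6 0.5341
```

Request:
{"api": "send_rows", "payload": {"rows": "0 0 2.5 0 0 0 -0.4;0 0 2.5 0 0 0 -0.4"}}

```text
time: 19.05
eef_pos: [0.4696, 0.0782, 0.093]
tcp_rot: [0.891, 0.455, 0.001, 0.0]
contact_force: [3.0, 4.1, 5.8]
opening: 0.392
finger_force: 35.5
```

```bash
python3 t.py
```

```text
t 19.05 yaw 54.09 tz -0.204 J6 -0.197 F [3.  4.1 5.8] txy [ 0.61 -0.74] q6 0.5781
```

Request:
{"api": "send_rows", "payload": {"rows": "0 0 2.5 0 0 0 -0.4;0 0 2.5 0 0 0 -0.4"}}

```text
time: 19.3
eef_pos: [0.4696, 0.0782, 0.093]
tcp_rot: [0.9, 0.435, 0.001, 0.001]
contact_force: [4.4, 4.1, 4.2]
opening: 0.392
finger_force: 35.4
```

```bash
python3 t.py
```

```text
t 19.30 yaw 51.61 tz -0.201 J6 -0.125 F [4.4 4.1 4.2] txy [ 0.56 -0.8 ] q6 0.6214
```

Request:
{"api": "send_rows", "payload": {"rows": "0 0 2.5 0 0 0 -0.4;0 0 2.5 0 0 0 -0.4"}}

```text
time: 19.55
eef_pos: [0.4697, 0.0783, 0.093]
tcp_rot: [0.909, 0.417, 0.001, 0.001]
contact_force: [4.3, 3.7, 4.3]
opening: 0.395
finger_force: 36.0
```

```bash
python3 t.py
```

```text
t 19.55 yaw 49.23 tz 0.244 J6 0.273 F [4.3 3.7 4.3] txy [ 0.65 -0.74] q6 0.6634
```

Request:
{"api": "send_rows", "payload": {"rows": "0 0 2.5 0 0 0 -0.4;0 0 2.5 0 0 0 -0.4"}}

```text
time: 19.8
eef_pos: [0.4697, 0.0783, 0.093]
tcp_rot: [0.918, 0.397, 0.001, 0.001]
contact_force: [4.9, 3.8, 4.7]
opening: 0.395
finger_force: 36.0
```

```bash
python3 t.py
```

```text
t 19.80 yaw 46.73 tz 0.194 J6 0.241 F [4.9 3.8 4.7] txy [ 0.63 -0.74] q6 0.7072
```

Click 2 at about 51°.

Request:
{"api": "send_rows", "payload": {"rows": "0 0 2.5 0 0 0 -0.4;0 0 2.5 0 0 0 -0.4"}}

```text
time: 20.05
eef_pos: [0.4697, 0.0783, 0.093]
tcp_rot: [0.927, 0.376, 0.001, 0.001]
contact_force: [3.7, 4.3, 3.9]
opening: 0.392
finger_force: 35.7
```

```bash
python3 t.py
```

```text
t 20.05 yaw 44.20 tz 0.106 J6 0.132 F [3.7 4.3 3.9] txy [ 0.6  -0.84] q6 0.7513
```

Request:
{"api": "send_rows", "payload": {"rows": "0 0 2.5 0 0 0 -0.4;0 0 2.5 0 0 0 -0.4"}}

```text
time: 20.3
eef_pos: [0.4697, 0.0782, 0.093]
tcp_rot: [0.935, 0.356, 0.001, 0.001]
contact_force: [4.8, 4.3, 4.7]
opening: 0.396
finger_force: 35.5
```

```bash
python3 t.py
```

```text
t 20.30 yaw 41.66 tz -0.026 J6 0.004 F [4.8 4.3 4.7] txy [ 0.56 -0.8 ] q6 0.7954
```

Request:
{"api": "send_rows", "payload": {"rows": "0 0 2.5 0 0 0 -0.4;0 0 2.5 0 0 0 -0.4"}}

```text
time: 20.55
eef_pos: [0.4697, 0.0782, 0.093]
tcp_rot: [0.942, 0.335, 0.001, 0.001]
contact_force: [4.8, 3.7, 4.5]
opening: 0.397
finger_force: 35.2
```

```bash
python3 t.py
```

```text
t 20.55 yaw 39.12 tz -0.134 J6 -0.114 F [4.8 3.7 4.5] txy [ 0.54 -0.79] q6 0.8395
```

Request:
{"api": "send_rows", "payload": {"rows": "0 0 2.5 0 0 0 -0.4;0 0 2.5 0 0 0 -0.4"}}

```text
time: 20.8
eef_pos: [0.4697, 0.0782, 0.093]
tcp_rot: [0.949, 0.314, 0.001, 0.0]
contact_force: [4.3, 3.0, 4.5]
opening: 0.39
finger_force: 35.0
```

```bash
python3 t.py
```

```text
t 20.80 yaw 36.59 tz -0.288 J6 -0.208 F [4.3 3.  4.5] txy [ 0.47 -0.87] q6 0.8836
```

Request:
{"api": "send_rows", "payload": {"rows": "0 0 2.5 0 0 0 -0.4;0 0 2.5 0 0 0 -0.4"}}

```text
time: 21.05
eef_pos: [0.4697, 0.0782, 0.093]
tcp_rot: [0.956, 0.294, 0.001, 0.0]
contact_force: [4.1, 2.5, 4.2]
opening: 0.394
finger_force: 35.1
```

```bash
python3 t.py
```

```text
t 21.05 yaw 34.14 tz -0.061 J6 -0.044 F [4.1 2.5 4.2] txy [ 0.54 -0.84] q6 0.9265
```

Request:
{"api": "send_rows", "payload": {"rows": "0 0 2.5 0 0 0 -0.4;0 0 2.5 0 0 0 -0.4"}}

```text
time: 21.3
eef_pos: [0.4698, 0.0782, 0.093]
tcp_rot: [0.962, 0.274, 0.001, 0.001]
contact_force: [4.1, 3.4, 4.4]
opening: 0.394
finger_force: 35.6
```

```bash
python3 t.py
```

```text
t 21.30 yaw 31.75 tz 0.192 J6 0.286 F [4.1 3.4 4.4] txy [ 0.58 -0.83] q6 0.9688
```

Click 3 at about 34°.

Request:
{"api": "send_rows", "payload": {"rows": "0 0 2.5 0 0 0 -0.4;0 0 2.5 0 0 0 -0.4"}}

```text
time: 21.55
eef_pos: [0.4697, 0.0782, 0.093]
tcp_rot: [0.968, 0.252, 0.001, 0.001]
contact_force: [3.6, 3.8, 4.4]
opening: 0.394
finger_force: 35.4
```

```bash
python3 t.py
```

```text
t 21.55 yaw 29.23 tz 0.227 J6 0.220 F [3.6 3.8 4.4] txy [ 0.54 -0.76] q6 1.0127
```

Request:
{"api": "send_rows", "payload": {"rows": "0 0 2.5 0 0 0 -0.4;0 0 2.5 0 0 0 -0.4"}}

```text
time: 21.8
eef_pos: [0.4698, 0.0781, 0.093]
tcp_rot: [0.973, 0.231, 0.001, 0.001]
contact_force: [4.1, 3.7, 4.4]
opening: 0.388
finger_force: 35.2
```

```bash
python3 t.py
```

```text
t 21.80 yaw 26.70 tz 0.062 J6 0.108 F [4.1 3.7 4.4] txy [ 0.51 -0.84] q6 1.0568
```

Request:
{"api": "send_rows", "payload": {"rows": "0 0 2.5 0 0 0 -0.4;0 0 2.5 0 0 0 -0.4"}}

```text
time: 22.05
eef_pos: [0.4698, 0.0781, 0.093]
tcp_rot: [0.978, 0.209, 0.001, 0.001]
contact_force: [5.0, 3.5, 5.8]
opening: 0.393
finger_force: 35.0
```

```bash
python3 t.py
```

```text
t 22.05 yaw 24.16 tz -0.018 J6 -0.020 F [5.  3.5 5.8] txy [ 0.49 -0.83] q6 1.1010
```

Request:
{"api": "send_rows", "payload": {"rows": "0 0 2.5 0 0 0 -0.4;0 0 2.5 0 0 0 -0.4"}}

```text
time: 22.3
eef_pos: [0.4698, 0.0781, 0.093]
tcp_rot: [0.982, 0.188, 0.001, 0.0]
contact_force: [5.0, 3.1, 4.3]
opening: 0.396
finger_force: 34.8
```

```bash
python3 t.py
```

```text
t 22.30 yaw 21.62 tz -0.175 J6 -0.137 F [5.  3.1 4.3] txy [ 0.42 -0.8 ] q6 1.1451
```

Request:
{"api": "send_rows", "payload": {"rows": "0 0 2.5 0 0 0 -0.4;0 0 2.5 0 0 0 -0.4"}}

```text
time: 22.55
eef_pos: [0.4698, 0.0781, 0.093]
tcp_rot: [0.986, 0.166, 0.001, 0.0]
contact_force: [5.1, 2.9, 4.4]
opening: 0.392
finger_force: 34.8
```

```bash
python3 t.py
```

```text
t 22.55 yaw 19.09 tz -0.263 J6 -0.232 F [5.1 2.9 4.4] txy [ 0.42 -0.85] q6 1.1892
```

Request:
{"api": "send_rows", "payload": {"rows": "0 0 2 0 0 0 -0.4;0 0 2 0 0 0 -0.4"}}

```text
time: 22.8
eef_pos: [0.4698, 0.0781, 0.093]
tcp_rot: [0.989, 0.149, 0.001, 0.0]
contact_force: [4.4, 3.2, 4.2]
opening: 0.396
finger_force: 34.9
```

```bash
python3 t.py
```

```text
t 22.80 yaw 17.13 tz -0.182 J6 -0.125 F [4.4 3.2 4.2] txy [ 0.42 -0.89] q6 1.2235
```

Request:
{"api": "send_rows", "payload": {"rows": "0 0 0.7 0 0 0 -0.4;0 0 0.7 0 0 0 -0.4"}}

```text
time: 23.05
eef_pos: [0.4698, 0.0781, 0.093]
tcp_rot: [0.99, 0.143, 0.001, 0.001]
contact_force: [3.8, 3.5, 4.2]
opening: 0.393
finger_force: 35.0
```

```bash
python3 t.py
```

```text
t 23.05 yaw 16.47 tz -0.054 J6 -0.029 F [3.8 3.5 4.2] txy [ 0.46 -0.85] q6 1.2352
```

Four stable crossings counted: 68, 51, 34 and 16.5°. I doubt the near-equal 17° spacing, because it could be the pads hopping over flutes. I'll release, turn the empty gripper half a period, regrip and probe ±2°. A true detent will be stable at any grip angle.

Request:
{"api": "send_rows", "payload": {"rows": "0 0 0 0 0 0 0.1;0 0 0 0 0 0 0.1;0 0 0 0 0 0 0.1;0 0 8.5 0 0 0 0.1;0 0 8.5 0 0 0 0.1;0 0 8.5 0 0 0 0.1"}}

```text
time: 23.8
eef_pos: [0.4685, 0.0781, 0.0921]
tcp_rot: [0.998, 0.07, -0.0, 0.0]
contact_force: [0.9, 0.2, -0.0]
opening: 0.548
finger_force: 0.0
```

Request:
{"api": "send_rows", "payload": {"rows": "0 0 0 0 0 0 -0.4;0 0 0 0 0 0 -0.4;0 0 0 0 0 0 -0.4;0 0 0 0 0 0 -0.4"}}

```text
time: 24.3
eef_pos: [0.4686, 0.078, 0.0924]
tcp_rot: [0.998, 0.069, -0.0, 0.0]
contact_force: [-2.3, -1.9, 2.1]
opening: 0.404
finger_force: 34.5
```

```bash
python3 t.py
```

```text
t 24.30 yaw 7.89 tz 0.013 J6 0.009 F [-2.3 -1.9  2.1] txy [-0.45  0.28] q6 1.3846
```

Request:
{"api": "send_rows", "payload": {"rows": "0 0 2 0 0 0 -0.4;0 0 2 0 0 0 -0.4"}}

```text
time: 24.55
eef_pos: [0.4687, 0.078, 0.0924]
tcp_rot: [0.999, 0.052, -0.0, 0.0]
contact_force: [-1.9, -4.1, 2.3]
opening: 0.402
finger_force: 34.7
```

```bash
python3 t.py
```

```text
t 24.55 yaw 5.91 tz 0.292 J6 0.310 F [-1.9 -4.1  2.3] txy [-0.4   0.39] q6 1.4195
```

Request:
{"api": "send_rows", "payload": {"rows": "0 0 -2 0 0 0 -0.4;0 0 -2 0 0 0 -0.4"}}

```text
time: 24.8
eef_pos: [0.4687, 0.078, 0.0924]
tcp_rot: [0.998, 0.069, -0.0, 0.0]
contact_force: [-2.5, -3.4, 3.3]
opening: 0.403
finger_force: 34.9
```

```bash
python3 t.py
```

```text
t 24.80 yaw 7.87 tz 0.019 J6 -0.022 F [-2.5 -3.4  3.3] txy [-0.64  0.45] q6 1.3847
```

Request:
{"api": "send_rows", "payload": {"rows": "0 0 -2 0 0 0 -0.4;0 0 -2 0 0 0 -0.4"}}

```text
time: 25.05
eef_pos: [0.4687, 0.0779, 0.0923]
tcp_rot: [0.996, 0.086, -0.0, 0.0]
contact_force: [-3.0, -4.3, 3.7]
opening: 0.401
finger_force: 34.9
```

```bash
python3 t.py
```

```text
t 25.05 yaw 9.85 tz -0.286 J6 -0.298 F [-3.  -4.3  3.7] txy [-0.8   0.51] q6 1.3499
```

Confirmed: the detent is stable at the new grip angle, with ±0.3 N m at ±2°. Four drive phases went by both ways, so the knob is on click 4. Now I'll centre, release, lift and shut the fingers.

Request:
{"api": "send_rows", "payload": {"rows": "0 0 2 0 0 0 -0.4;0 0 2 0 0 0 -0.4"}}

```text
time: 25.3
eef_pos: [0.4687, 0.078, 0.0924]
tcp_rot: [0.998, 0.069, -0.0, 0.0]
contact_force: [-3.1, -4.5, 4.0]
opening: 0.399
finger_force: 35.0
```

```bash
python3 t.py
```

```text
t 25.30 yaw 7.89 tz -0.062 J6 0.027 F [-3.1 -4.5  4. ] txy [-0.75  0.53] q6 1.3846
```

Request:
{"api": "send_rows", "payload": {"rows": "0 0 0 0 0 0 0.3;0 0 0 0 0 0 0.3;0 0 0 0 0 0 0.3;0 0 0 0 0 -40 0.3;0 0 0 0 0 -80 0.3;0 0 0 0 0 -80 0.3;0 0 0 0 0 -80 -1;0 0 0 0 0 -80 -1"}}

```text
time: 26.3
eef_pos: [0.4677, 0.0783, 0.1706]
tcp_rot: [0.998, 0.069, -0.002, -0.0]
contact_force: [-0.1, 0.7, -0.6]
opening: 0.227
finger_force: 0.0
```

Run:
```python
from h import *
s=ctrl.get_state();print(s["eef_pos"])
from scipy.spatial.transform import Rotation as R
r=R.from_quat(s["tcp_rot"]);print(r.as_matrix().round(4))
print(1e3*r.inv().apply(np.array([.4986,-.0347,.116])-s["eef_pos"]))
```

```text
[0.46774294 0.07828862 0.17064456]
[[ 9.906e-01  1.368e-01 -3.100e-03]
 [ 1.368e-01 -9.906e-01  3.000e-04]
 [-3.000e-03 -8.000e-04 -1.000e+00]]
[ 15.26746039 116.19000395  54.51057201]
```

Request:
{"api": "send_rows", "payload": {"rows": "0 0 0 14.5 116 0 -1;0 0 0 14.5 116 0 -1;0 0 0 14.5 116 0 -1;0 0 0 14.5 116 30 -1;0 0 0 14.5 116 60 -1;0 0 0 14.5 116 60 -1;0 0 0 14.5 116 60 -1"}}

```text
time: 27.18
eef_pos: [0.4991, -0.0342, 0.1127]
tcp_rot: [0.998, 0.069, -0.0, -0.0]
contact_force: [-0.2, -0.0, 1.0]
opening: 0.004
finger_force: 0.0
```

Run:
```python
from h import *
st()
a=[cv2.resize(ctrl.read_camera(c)["color"][y-50:y+50,x-65:x+65],None,fx=3,fy=3) for c,x,y in(("side",320,245),("top",345,245))]
cv2.imwrite("pics/e.png",np.hstack(a)[:,:,::-1])
```

```text
time 27.175
qpos [-2.7150e-01  6.9100e-02  2.1060e+00  3.0000e-04  9.6670e-01  1.1611e+00]
dq [-0.0039 -0.0154 -0.0179 -0.001  -0.0028 -0.0023]
joint_efforts [-2.50000e-03 -2.68038e+01 -2.40743e+01 -0.00000e+00  2.72000e-02
  1.60000e-03]
eef_pos [ 0.4991 -0.0342  0.1127]
tcp_rot [ 9.976e-01  6.890e-02 -1.000e-04 -1.000e-04]
contact_force [-0.223  -0.0322  1.013 ]
wrist_torque [ 0.0233 -0.0091 -0.0064]
finger_force 0.0
opening 0.0038
```

View pics/e.png

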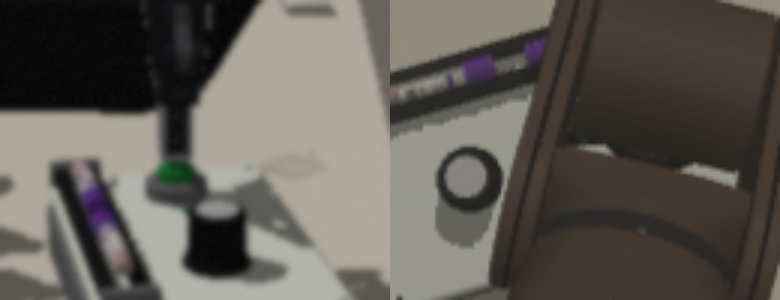

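The side view shows the shut fingers just above the green button and centred on it. Lowering in small steps.

Request:
{"api": "send_rows", "payload": {"rows": "0 0 0 0 0 6 -1;0 0 0 0 0 12 -1;0 0 0 0 0 12 -1;0 0 0 0 0 12 -1"}}

```text
time: 27.78
eef_pos: [0.5002, -0.0349, 0.1029]
tcp_rot: [0.998, 0.069, 0.001, 0.0]
contact_force: [-3.2, 1.4, 13.1]
opening: -0.002
finger_force: 6.3
```

Request:
{"api": "send_rows", "payload": {"rows": "0 0 0 0 0 2 -1;0 0 0 0 0 2 -1;0 0 0 0 0 2 -1"}}

```text
time: 28.15
eef_pos: [0.5004, -0.0349, 0.1027]
tcp_rot: [0.998, 0.069, 0.0, 0.0]
contact_force: [-8.6, 2.6, 22.9]
opening: -0.0
finger_force: 11.3
```

Request:
{"api": "send_rows", "payload": {"rows": "0 0 0 0 0 2 -1;0 0 0 0 0 2 -1;0 0 0 0 0 2 -1"}}

```text
time: 28.52
eef_pos: [0.5005, -0.035, 0.1025]
tcp_rot: [0.998, 0.069, -0.0, 0.0]
contact_force: [-13.2, 3.0, 33.0]
opening: 0.0
finger_force: 16.3
```

Request:
{"api": "send_rows", "payload": {"rows": "0 0 0 0 0 -4.5 -1;0 0 0 0 0 -4.5 -1;0 0 0 0 0 -4.5 -1"}}

```text
time: 28.9
eef_pos: [0.5002, -0.0349, 0.1029]
tcp_rot: [0.998, 0.069, 0.001, 0.0]
contact_force: [-1.9, 1.5, 9.9]
opening: -0.002
finger_force: 4.9
```

Request:
{"api": "send_rows", "payload": {"rows": "0 0 0 0 0 -2 -1;0 0 0 0 0 -2 -1;0 0 0 0 0 -2 -1"}}

```text
time: 29.28
eef_pos: [0.5001, -0.0349, 0.1035]
tcp_rot: [0.998, 0.068, 0.002, 0.0]
contact_force: [2.4, 0.7, 3.8]
opening: -0.002
finger_force: 2.2
```

Request:
{"api": "send_rows", "payload": {"rows": "0 0 0 0 0 -1.5 -1;0 0 0 0 0 -1.5 -1;0 0 0 0 0 -1.5 -1"}}

```text
time: 29.65
eef_pos: [0.4993, -0.035, 0.1044]
tcp_rot: [0.998, 0.069, 0.0, 0.0]
contact_force: [2.2, -0.8, 2.8]
opening: -0.0
finger_force: 1.9
```

Request:
{"api": "send_rows", "payload": {"rows": "0 0 0 0 0 -1.5 -1;0 0 0 0 0 -1.5 -1;0 0 0 0 0 -1.5 -1"}}

```text
time: 30.02
eef_pos: [0.4987, -0.0349, 0.1056]
tcp_rot: [0.998, 0.069, -0.0, 0.0]
contact_force: [2.2, 0.3, 3.2]
opening: -0.004
finger_force: 1.5
```

Request:
{"api": "send_rows", "payload": {"rows": "0 0 0 0 0 -1.5 -1;0 0 0 0 0 -1.5 -1;0 0 0 0 0 -1.5 -1"}}

```text
time: 30.4
eef_pos: [0.4984, -0.0347, 0.1069]
tcp_rot: [0.998, 0.069, -0.001, -0.0]
contact_force: [0.5, -1.6, 1.6]
opening: 0.002
finger_force: 1.0
```

Request:
{"api": "send_rows", "payload": {"rows": "0 0 0 0 0 -1.5 -1;0 0 0 0 0 -1.5 -1;0 0 0 0 0 -1.5 -1"}}

```text
time: 30.78
eef_pos: [0.4983, -0.0344, 0.1082]
tcp_rot: [0.998, 0.069, -0.001, -0.0]
contact_force: [-1.3, -0.4, 0.2]
opening: 0.002
finger_force: 0.0
```

Spring travel ran from TCP z 0.108 to 0.103, about 5 mm at up to 5 N with a solid bottom, so the button was fully pressed and released. Lifting clear.

Request:
{"api": "send_rows", "payload": {"rows": "0 0 0 0 0 -40 -1;0 0 0 0 0 -90 -1;0 0 0 0 0 -120 -1;0 0 0 0 0 -120 -1;0 0 0 0 0 -120 -1;0 0 0 0 0 -120 -1"}}

```text
time: 31.52
eef_pos: [0.4979, -0.0345, 0.2266]
tcp_rot: [0.998, 0.069, -0.002, -0.001]
contact_force: [0.2, 0.3, -0.3]
opening: -0.003
finger_force: 0.0
```

Run:
```python
from h import *
cv2.imwrite("pics/f.png",cv2.resize(ctrl.read_camera("side")["color"][180:380,230:430],None,fx=3,fy=3)[:,:,::-1])
print(ctrl.get_state()["contact_force"])
```

```text
[0.62934919 0.43102266 0.11543255]
```

View pics/f.png

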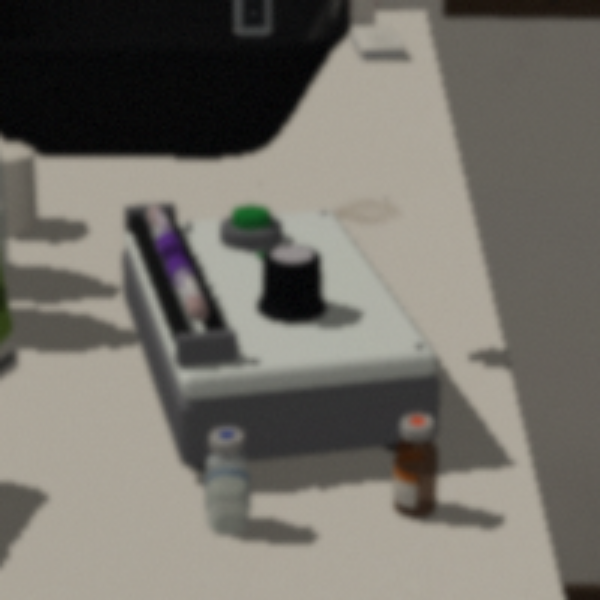

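The knob, button and both vials stand as before, and the arm is clear. Handing in.

```bash
python3 -c "
from plant import ctrl
print(ctrl.sign_off())"
```

```text
the job is handed in; nothing more can be done
None
```

Handed in: knob turned to the end stop, then four felt clicks clockwise; start button pressed fully and released; vials and timer not touched. Stop torque read at most about 0.47 N m, but the grip slipped between readings on first reaching it, so a brief higher peak there can't be ruled out.

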